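# Sweep the offcuts into the scrap tray

## Task

With closed fingers, sweep the three small wooden offcuts (a square block, a short plank end and a round leg end) across the raised tabletop leaf and off its end into the scrap tray that stands against it, so that all three end up lying inside the tray. Only push them: do not lift them. Leave the sanding block, wax tin and hand plane on the leaf, and everything standing on the bench, where they are.

Things in the scene. Friction and masses are not known exactly. Their poses are not given: they have to be found in the camera images.
- leaf: Fixed tabletop leaf, 330 (x) x 340 (y) mm board 28 mm thick on two bearers, flat top 90 mm above the bench. Origin: centre of its footprint at bench height, z up. Its ends are at y = -170 and +170 mm; the tray is at one, the slats at the other. The offcuts lie in two lanes, at x = -95 and +95 mm (give or take 20 mm), the tools that stay along the centre line x = 0.
- tray: Fixed open plywood scrap tray, 310 (x) x 130 (y) x 58 mm high, walls and floor 6 mm thick. Origin: centre of its underside on the bench; axes parallel to those of the leaf. It stands at the -y or the +y end of the leaf, its near wall tucked 12 mm under the board so that no gap is left. Its rim is 32 mm lower than the top of the leaf: things pushed over the end drop into it.
- slats: Fixed pile of thin wooden slats, 300 mm (x) by 125 mm (y), 45 mm high, at the other end of the leaf, tucked under it by 9 mm. Origin: centre of its underside. Not a place for offcuts.
- square_offcut: Loose square wooden block 42 x 42 x 22 mm high, about 26 g, lying on the leaf. Origin: centre of its underside.
- plank_offcut: Loose wooden plank end 54 (its x) x 30 (its y) x 18 mm high, about 20 g, lying flat on the leaf at any yaw. Origin: centre of its underside.
- leg_offcut: Loose sawn-off end of a round chair leg: an upright wooden disc 44 mm in diameter, 24 mm high, about 25 g, on the leaf. Origin: centre of its underside.
- sanding_block: Sanding block, dark rubber on a cork sole, 40 (x) x 70 (y) x 28 mm high, loose on the leaf's centre line; stays. Origin: centre of its underside.
- wax_tin: Round metal tin 53 mm in diameter, 28 mm high, loose on the leaf's centre line; stays. Origin: centre of its underside.
- plane: Small steel hand plane 36 (x) x 100 (y) mm, 32 mm high, loose on the leaf's centre line; stays. Origin: centre of its underside.
- glue_bottle: White bottle 60 mm in diameter, 170 mm high, standing on the bench to the left; stays. Origin: centre of its underside.
- screw_jar: Glass jar 64 mm in diameter, 75 mm high, standing on the bench to the left; stays. Origin: centre of its underside.
- mallet: Wooden mallet lying on the bench to the right: head 60 x 110 x 50 mm at +x, handle to -x, 280 mm long over all; stays. Origin: on the bench, 140 mm from the handle's end.
- mug: Mug 76 mm in diameter, 85 mm high, standing on the bench to the right; stays. Origin: centre of its underside.
There are look-alikes about, which are no part of the job. Leave any green look-alike of the leg_offcut alone. What is shaped like the plank_offcut but orange is not meant.

How it is judged:
By the outcome, as a careful person would: the job done as asked, in the order asked, and still so for the second after the job is handed in, with the robot touching nothing.
It also fails if it takes over 67 s, if anything falls off the work surface, if the arm or the gripper's body presses on something with over 40 N, if the wrist force passes 120 N, or if a joint passes its speed limit or range.

## Robot

A 6-joint arm with a two-finger parallel gripper is mounted at the origin on the work surface. World frame = base frame: x ahead of the robot, y to its left, z up, the work surface at z = 0. Lengths are in m, angles in rad, forces in N, time in s.
With the tool pointing down it reaches from about 0.25 to 0.775 m from the base axis. Payload 4 kg.
Tool frame: the origin (TCP) lies midway between the tips of the shut fingers; the grasp point (between the pads) lies 19 mm behind it; z points along the fingers, y is the direction in which the jaws open and shut (so a half turn about z gives the same grasp; the last joint's range is limited). The gripper opens to 94 mm and grips with 3 to 60 N. Pads are 16 mm wide; open, the fingers measure 119 mm over their backs; the gripper's body (75 mm by 177 mm) begins 78 mm behind the grasp point.
Start: joints at [1.136, 0.087, 1.371, -0, 1.684, -0.103], TCP at [0.179, 0.52, 0.206] pointing down, gripper open.
Joint ranges: [-3.1, 3.1], [-0.76, 2.03], [0.27, 2.55], [-1.08, 4.22], [0.17, 2.65], [-2.57, 2.57]. Speed limits (rad/s): [2.79, 2.79, 3.14, 3.14, 3.14, 3.14].

## Interface

Orientations are given as [roll, pitch, yaw] about the fixed x, y, z axes, in that order (R = Rz(yaw) Ry(pitch) Rx(roll)).
In Python, from bench import robot gives the robot as it stands.
- The arm moves only by the tool carry_out, never from a script. Its argument "deltas" is text: rows parted by semicolons, each of 7 numbers parted by spaces: the shift along the tool's x, y, z in mm, then the turn, a rotation vector about the tool's x, y, z in rad, then the closure, from 0 (fully open) to 1 (shut). A call has exactly 8 rows; each row is the pose to reach, as a shift and turn from the pose commanded when the call began, along the tool's axes at that moment; what a row does not reach only later rows make up. A row lasts 1/12 s, in which the tool goes at most 41.7 mm and 7.16 degrees, less where a joint would pass 70% of its speed; a pose out of reach is approached as far as the arm can. A call with a gripper value outside its range is refused whole. The fingers move at their own pace and stop on an object; the grip force is fixed at half the most. Time passes only in rows, so rows that repeat a pose let the fingers close, or fill a call up. It gives the time, the measured TCP pose, the force and the opening at its end, in the units of the state.
- robot.get_obs(): the state, without advancing time (a new reading comes with each control period).
- robot.snapshot(name): name is "side" or "top" or "wrist"; returns a dict with "pixels" (420x560x3 uint8, red, green, blue), "range_z" (420x560 float32, m along the optical axis (not along the pixel's ray), 0 where there is no reading), "camera_matrix" (3x3 intrinsics, pixels), "k1" (the pictures are not rectified: a ray, as slopes to the right and down, at radius r is drawn at 1 + k1 r^2 times it, then the intrinsics apply), "rvec" (rotation vector, rad) and "tvec" (3), from world to camera coordinates, as OpenCV has them. Camera axes: x right, y down, z forward; pixel columns grow to the right and rows downward; lengths in m; the calibration is good to about 2 mm. A picture is of the moment at which its call begins.
- robot.close_job(): hands the job in, once; it reports no verdict.
Trained networks look in a picture, given as the dict that the camera call returned (one of the last four; its "shot" number tells which), for a name from the list of things; names that differ only in an ending like _2 or _b are one class to them, and where a whole thing is asked for, a point or a joint stands for the part that bears it (a point fixed in the world has none). Each returns a list of dicts, best first, with "p" (0 to 1); they miss things now and then, are a little off and sometimes report something else, mostly with a low value. They report only what shows in the picture. A call takes as long as a camera call. They do not tell look-alikes from the thing itself.
- robot.look_for(picture, thing): "at" ([x, y, z] in m, in the coordinates of the camera as it stood for that picture, good to about 4 mm: the middle of the surface that is visible of it).
- robot.place_of(picture, thing): "at" ([x, y, z] in m, in the coordinates of the camera as it stood for that picture, good to about 4 mm: a listed point, or the origin of a listed thing).
The state is a dict: "time": time; "joint_positions": joint angles; "qvel": joint speeds; "joint_torque": joint torques, N m; "tool_pos": TCP position; "ee_rot": TCP orientation; "wrist_force": force on the tool from outside, world axes, zero at the start; "wrist_torque": the same for the moment, N m; "width": finger opening in m.
Only numpy, scipy, OpenCV 4.12 (cv2) and the standard library are available. Lean on these libraries where they do the work, as an engineer would, in place of code of your own. Each camera call takes 0.05 s, during which the arm holds its last target.

## Working session

There is one attempt and no reset: what is moved stays moved. The work goes in short steps, Python scripts to look and compute and a tool call to move; the robot and the scene stay as the last step left them, time stands still between calls to the robot, and variables do not carry over. Pictures are saved under pics/ and viewed, and the job is handed in when it is done.

Besides the shell and the picture viewer there is one more tool, called in YAML: its name, and indented under it one key for each argument. carry_out: Moves the arm, as the interface text tells. Its arguments: {"type":"object","properties":{"deltas":{"type":"string"}},"required":["deltas"]}

```bash
ls; mkdir -p pics; cat > h.py <<'E'
import numpy as np, cv2
from bench import robot
def save(s,n): cv2.imwrite('pics/'+n+'.png', s['pixels'][:,:,::-1])
def c2w(s,p):
    R,_=cv2.Rodrigues(np.array(s['rvec'],float)); return R.T@(np.array(p)-np.array(s['tvec']).ravel())
def w2p(s,p):
    R,_=cv2.Rodrigues(np.array(s['rvec'],float)); c=R@np.array(p)+np.array(s['tvec']).ravel()
    u=c[:2]/c[2]; u=u*(1+s['k1']*(u@u)); K=np.array(s['camera_matrix']); return np.array([K[0,0]*u[0]+K[0,2],K[1,1]*u[1]+K[1,2]])
E
python3 - <<'E'
from h import *
for n in ['top','side']:
    s=robot.snapshot(n); save(s,n+'0')
    for t in ['leaf','tray','slats','square_offcut','plank_offcut','leg_offcut','sanding_block','wax_tin','plane','glue_bottle','screw_jar','mallet','mug']:
        for d in robot.place_of(s,t)[:3]:
            w=c2w(s,d['at']); print(n,t,round(d['p'],2),w.round(3),w2p(s,w).round(0))
print(robot.get_obs())
E
```

```text
pics
top leaf 0.59 [ 0.547 -0.032 -0.002] [288. 201.]
top leaf 0.34 [ 0.538 -0.022  0.086] [285. 197.]
top tray 0.6 [ 0.542  0.188 -0.002] [228. 201.]
top slats 0.66 [ 0.547 -0.259 -0.002] [350. 202.]
top slats 0.16 [ 0.467 -0.118  0.091] [314. 218.]
top square_offcut 0.68 [ 0.651 -0.098  0.092] [308. 165.]
top plank_offcut 0.7 [ 0.464 -0.116  0.09 ] [313. 218.]
top plank_offcut 0.52 [ 0.296 -0.211 -0.001] [338. 271.]
top leg_offcut 0.61 [0.461 0.058 0.087] [262. 219.]
top leg_offcut 0.41 [ 0.319  0.114 -0.   ] [246. 263.]
top sanding_block 0.55 [ 0.539 -0.025  0.088] [286. 197.]
top wax_tin 0.73 [ 0.552 -0.138  0.091] [320. 193.]
top wax_tin 0.26 [ 0.61   0.468 -0.002] [154. 182.]
top wax_tin 0.16 [ 0.537  0.187 -0.005] [228. 202.]
top plane 0.7 [0.549 0.075 0.088] [257. 193.]
top glue_bottle 0.78 [ 0.425  0.519 -0.001] [135. 231.]
top screw_jar 0.92 [0.608 0.47  0.001] [153. 182.]
top screw_jar 0.21 [ 0.642 -0.447  0.001] [400. 177.]
top mallet 0.89 [ 0.414 -0.543 -0.008] [429. 239.]
top mug 0.82 [ 0.644 -0.45   0.   ] [401. 177.]
top mug 0.34 [ 0.611  0.469 -0.001] [153. 181.]
sid
[... 1195 characters left out ...]
0.648 -0.45  -0.   ] [427. 329.]
{'time': 1.4, 'joint_positions': array([ 1.13591868e+00,  8.71891977e-02,  1.37067017e+00, -1.26842694e-05,
        1.68357874e+00, -1.03109211e-01]), 'qvel': array([ 0.00170988, -0.00174562, -0.00051422,  0.00051772,  0.00096119,
       -0.00172336]), 'joint_torque': array([ 1.67157534e-03, -3.40032148e+01, -3.02600205e+01,  7.18401396e-02,
        2.36884912e-02, -1.08057384e-05]), 'tool_pos': array([0.17917238, 0.52003602, 0.20552694]), 'ee_rot': array([3.14144023e+00, 2.84430322e-05, 2.80982278e+00]), 'wrist_force': array([-0.5419124 ,  0.40987875,  0.45327957]), 'wrist_torque': array([-0.04111529, -0.01497563, -0.00266619]), 'width': 0.09380040441031752}
```

View pics/top0.png

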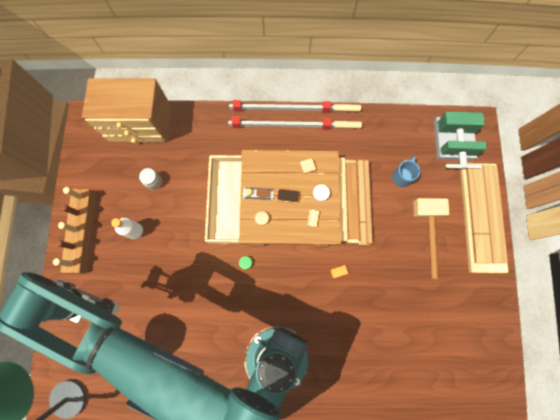

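View pics/side0.png

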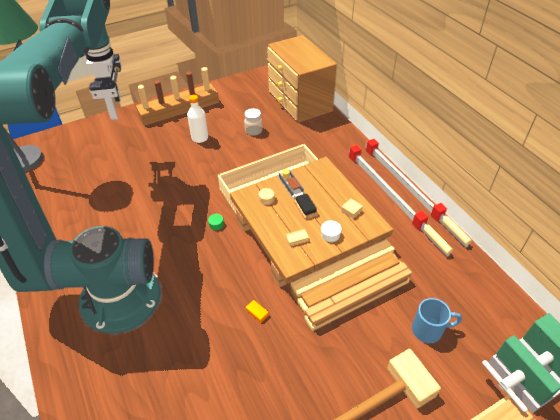

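The tray is at the +y end, on the left in the top view (around pixel 225,200). The offcuts are at (308,165), (313,218) and (262,219). The green disc (246,263) and orange plank (339,271) are on the bench. Next I'll shut the fingers and move over the leaf to use the wrist camera.

carry_out:
  deltas: "-22 -21 -7 0 0 0.06 1; -44 -42 -14 0 0 0.12 1; -66 -63 -21 0 0 0.18 1; -88 -84 -28 0 0 0.24 1; -110 -105 -35 0 0 0.30 1; -132 -126 -42 0 0 0.36 1; -154 -147 -49 0 0 0.42 1; -176 -168 -56 0 0 0.48 1"

```text
time: 2.07
tool_pos: [0.2912, 0.3025, 0.262]
ee_rot: [3.141, 0.0, 2.327]
wrist_force: [0.6, -0.3, -0.8]
width: 0.0439
```

```bash
cat >> h.py <<'E'
from scipy.spatial.transform import Rotation as Ro
def go(x,y,z,yaw=np.pi/2):
    o=robot.get_obs(); R=Ro.from_euler('xyz',o['ee_rot']); T=Ro.from_euler('xyz',[np.pi,0,yaw])
    d=R.inv().apply(np.array([x,y,z])-o['tool_pos'])*1000
    print('t',round(o['time'],2),'pos',o['tool_pos'].round(4),'yaw',o['ee_rot'].round(3),'F',o['wrist_force'].round(1),'w',round(o['width'],4),'j',o['joint_positions'].round(2))
    print('shift',d.round(1),'rot',(R.inv()*T).as_rotvec().round(3))
E
python3 -c "
from h import *
go(.46,-.02,.35)"
```

```text
t 2.07 pos [0.2912 0.3025 0.262 ] yaw [3.141 0.    2.327] F [ 0.6 -0.3 -0.8] w 0.0439 j [ 0.67 -0.21  1.54 -0.    1.81 -0.09]
shift [-350.4  -98.5  -88. ] rot [ 0.001 -0.     0.756]
```

carry_out:
  deltas: "-36 -10 -9 0 0 0.09 1; -72 -20 -18 0 0 0.18 1; -108 -30 -27 0 0 0.27 1; -144 -40 -36 0 0 0.36 1; -180 -50 -45 0 0 0.45 1; -216 -60 -54 0 0 0.54 1; -252 -70 -63 0 0 0.65 1; -288 -80 -72 0 0 0.756 1"

```text
time: 2.73
tool_pos: [0.4314, 0.038, 0.3343]
ee_rot: [3.14, -0.0, 1.568]
wrist_force: [0.8, 0.1, 0.2]
width: 0.0006
```

```bash
python3 -c "
from h import *
s=robot.snapshot('wrist'); save(s,'w1')
for t in ['leaf','tray','square_offcut','plank_offcut','leg_offcut','sanding_block','wax_tin','plane']:
    for d in robot.place_of(s,t)[:2]:
        w=c2w(s,d['at']); print(t,round(d['p'],2),w.round(3),w2p(s,w).round(0))
go(.46,.012,.097)"
```

```text
leaf 0.74 [ 0.553 -0.032  0.002] [367. 212.]
tray 0.8 [ 0.546  0.186 -0.002] [369.  54.]
tray 0.71 [ 0.549 -0.027  0.004] [365. 209.]
square_offcut 0.89 [ 0.646 -0.099  0.09 ] [448. 280.]
plank_offcut 0.54 [ 0.296 -0.214  0.003] [201. 321.]
leg_offcut 0.85 [ 0.325  0.116 -0.001] [206. 108.]
leg_offcut 0.76 [0.461 0.055 0.086] [309. 161.]
sanding_block 0.7 [ 0.543 -0.026  0.09 ] [375. 228.]
wax_tin 0.71 [ 0.552 -0.142  0.091] [376. 310.]
wax_tin 0.65 [0.548 0.073 0.089] [384. 147.]
plane 0.96 [0.549 0.078 0.089] [385. 142.]
plane 0.49 [ 0.467 -0.111  0.087] [312. 289.]
t 3.18 pos [0.4304 0.0411 0.3334] yaw [-3.141 -0.     1.577] F [-0.2 -0.   0.4] w 0.0004 j [-0.04 -0.16  1.36  0.    1.94 -0.04]
shift [-29.3  29.5 236.4] rot [-0.    -0.     0.006]
```

View pics/w1.png

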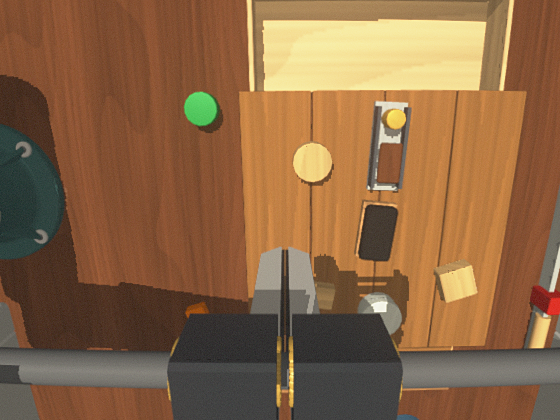

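The wrist view shows the leg offcut at (312,162), the square at (457,283), the leaf end at about row 91 with the tray beyond it, and the plank hidden behind the fingers. I'll measure these from depth.

```bash
cat >> h.py <<'E'
def cloud(s):
    K=np.array(s['camera_matrix'],float); h,w=s['range_z'].shape
    uu,vv=np.meshgrid(np.arange(w),np.arange(h)); q=np.stack([(uu-K[0,2])/K[0,0],(vv-K[1,2])/K[1,1]],-1)
    p=q.copy()
    for _ in range(8): p=q/(1+s['k1']*(p**2).sum(-1,keepdims=True))
    Z=s['range_z'][...,None]; C=np.concatenate([p*Z,Z],-1)
    R,_=cv2.Rodrigues(np.array(s['rvec'],float)); return (C-np.array(s['tvec']).ravel())@R
def objs(s,lo=.103,hi=.135):
    W=cloud(s); z=W[...,2]; m=(z>lo)&(z<hi)&(s['range_z']>0)&(W[...,0]>.37)&(W[...,0]<.72)&(W[...,1]>-.2)&(W[...,1]<.15)
    n,l=cv2.connectedComponents(m.astype(np.uint8),connectivity=4)
    for i in range(1,n):
        P=W[l==i]
        if len(P)<30: continue
        zt=np.percentile(P[:,2],90); T=P[P[:,2]>zt-.006]
        r=cv2.minAreaRect((T[:,:2]*1000).astype(np.float32)); print('obj n',len(P),'ztop',zt.round(4),'ctr',np.round(r[0],1),'size',np.round(r[1],1),'ang',round(r[2],1))
    return W
E
python3 -c "
from h import *
s=robot.snapshot('wrist'); W=objs(s)
m=(abs(W[...,2]-.09)<.004)&(s['range_z']>0)
for x in (.42,.46,.5,.6,.65,.69):
    k=m&(abs(W[...,0]-x)<.004); print(x,W[k][:,1].max().round(4),np.median(W[k][:,2]).round(4))
for y in (.0,.1):
    k=m&(abs(W[...,1]-y)<.004); print(y,W[k][:,0].min().round(4),W[k][:,0].max().round(4))
s=robot.snapshot('top'); objs(s)
"
```

```text
obj n 2174 ztop 0.1218 ctr [548.6  75.7] size [80.3 25.1] ang 87.2
obj n 1232 ztop 0.1154 ctr [462.7  58.7] size [43.2 42.4] ang 0.2
obj n 1804 ztop 0.1192 ctr [541.2 -26.3] size [67.8 37.4] ang 84.7
obj n 1134 ztop 0.1131 ctr [647.8 -93.1] size [43.5 41.8] ang 18.3
obj n 352 ztop 0.109 ctr [ 480.8 -113.3] size [28.7 24.8] ang 81.6
obj n 704 ztop 0.119 ctr [ 559.2 -130.5] size [30.3 51.8] ang 47.4
0.42 0.1359 0.0903
0.46 0.136 0.0901
0.5 0.1353 0.0904
0.6 0.1367 0.0904
0.65 0.1368 0.0905
0.69 0.1366 0.0905
0.0 0.3818 0.7091
0.1 0.3807 0.7092
obj n 150 ztop 0.114 ctr [645.5 -95.9] size [41.8 42.9] ang 19.6
obj n 194 ztop 0.1197 ctr [ 549.8 -141.6] size [49.7 50.6] ang 0.2
obj n 126 ztop 0.1193 ctr [537.8 -43.2] size [39.7 35.1] ang 88.9
obj n 139 ztop 0.1099 ctr [ 464.  -114.1] size [29.5 54.5] ang 79.5
```

carry_out:
  deltas: "-8 8 36 0 0 0 1; -16 16 72 0 0 0 1; -24 25 108 0 0 0 1; -30 31 142 0 0 0 1; -30 31 175 0 0 0 1; -30 31 205 0 0 0 1; -30 31 227 0 0 0 1; -30 31 236 0 0 0 1"

```text
time: 3.95
tool_pos: [0.4593, 0.0108, 0.0933]
ee_rot: [-3.134, -0.001, 1.575]
wrist_force: [-0.5, -0.8, -0.7]
width: 0.0006
```

```bash
python3 -c "
from h import *
go(.4625,.08,.097)
s=robot.snapshot('side'); cv2.imwrite('pics/s2.png',cv2.resize(s['pixels'][140:300,180:420,::-1],None,fx=3,fy=3))
go(.4625,.08,.097)
"
```

```text
t 3.95 pos [0.4593 0.0108 0.0933] yaw [-3.134e+00 -1.000e-03  1.575e+00] F [-0.5 -0.8 -0.7] w 0.0006 j [-0.1  -0.06  1.74  0.    1.46 -0.1 ]
shift [69.2  3.5 -3.6] rot [-0.007 -0.001  0.004]
t 4.0 pos [0.4593 0.0108 0.0934] yaw [-3.134e+00 -1.000e-03  1.575e+00] F [-0.8  0.2 -1. ] w 0.0004 j [-0.1  -0.06  1.74  0.    1.46 -0.1 ]
shift [69.2  3.5 -3.6] rot [-0.007 -0.001  0.004]
```

View pics/s2.png

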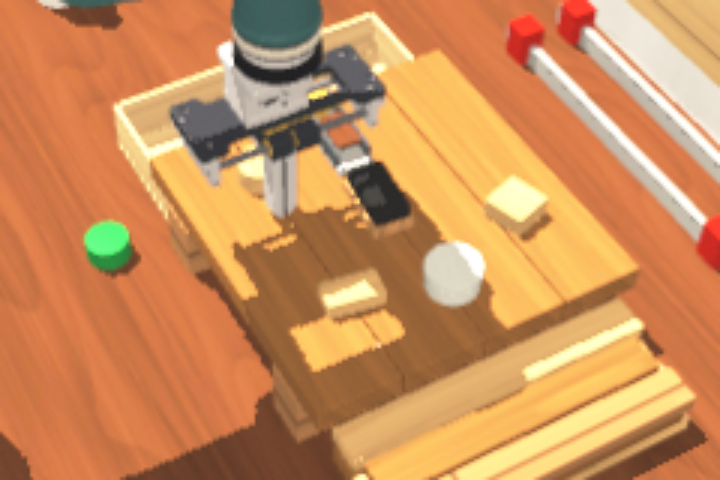

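carry_out:
  deltas: "7 3 -3 0 0 0 1; 14 3 -3 0 0 0 1; 21 3 -3 0 0 0 1; 28 3 -3 0 0 0 1; 35 3 -3 0 0 0 1; 42 3 -3 0 0 0 1; 49 3 -3 0 0 0 1; 56 3 -3 0 0 0 1"

```text
time: 4.67
tool_pos: [0.4649, 0.0668, 0.1007]
ee_rot: [3.141, -0.0, 1.574]
wrist_force: [-0.1, 0.5, 0.2]
width: 0.0007
```

```bash
cat >> h.py <<'E'
def crop(n,name,x0=.36,x1=.73,y0=-.2,y1=.27):
    s=robot.snapshot(n)
    P=np.array([w2p(s,[x,y,.09]) for x in (x0,x1) for y in (y0,y1)]); a=P.min(0).astype(int).clip(0); b=P.max(0).astype(int)
    I=s['pixels'][a[1]:b[1],a[0]:b[0],::-1]; f=min(780/I.shape[1],580/I.shape[0]); cv2.imwrite('pics/'+name+'.png',cv2.resize(I,None,fx=f,fy=f,interpolation=cv2.INTER_CUBIC)); print('crop',a,b,round(f,2)); return s
E
python3 -c "
from h import *
go(.4625,.15,.097)
s=crop('side','s3')
W=objs(s)
s=robot.snapshot('wrist'); save(s,'w3');objs(s)
"
```

```text
t 4.67 pos [0.4649 0.0668 0.1007] yaw [ 3.141 -0.     1.574] F [-0.1  0.5  0.2] w 0.0007 j [ 0.02 -0.05  1.72  0.    1.47  0.02]
shift [83.2 -2.2  3.7] rot [ 0.    -0.     0.003]
crop [205 130] [398 280] 3.87
obj n 270 ztop 0.121 ctr [547.4  70.9] size [87.4 34.3] ang 88.6
obj n 167 ztop 0.1286 ctr [462.5  59. ] size [12.5 28. ] ang 65.7
obj n 295 ztop 0.1199 ctr [540.3 -30.3] size [70.1 37.1] ang 85.4
obj n 208 ztop 0.1145 ctr [648.2 -95.2] size [43.7 43.1] ang 18.4
obj n 305 ztop 0.1202 ctr [ 549.7 -139.9] size [51.8 52. ] ang 21.6
obj n 200 ztop 0.1108 ctr [ 464.9 -113.3] size [32.3 54.5] ang 80.3
obj n 7645 ztop 0.1212 ctr [465.3  94. ] size [41.9 55.3] ang 35.5
obj n 10405 ztop 0.122 ctr [548.5  75.8] size [81.1 25.9] ang 87.3
obj n 1628 ztop 0.1189 ctr [545.1 -11.4] size [25.3 31.7] ang 85.6
```

View pics/w3.png

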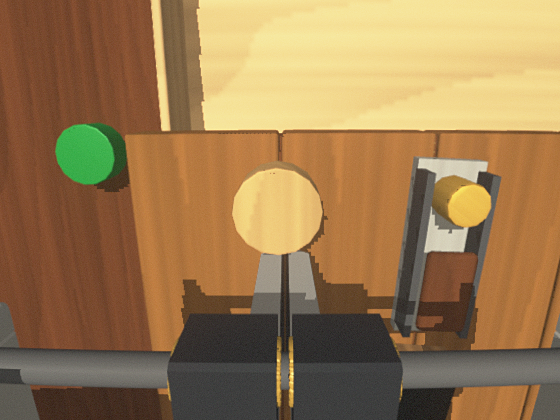

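View pics/s3.png

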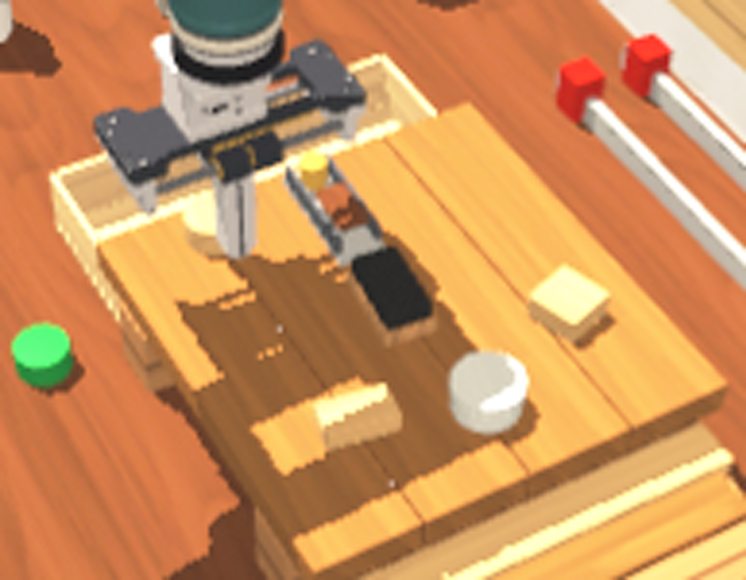

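carry_out:
  deltas: "6 -3 2 0 0 0 1; 12 -3 3 0 0 0 1; 18 -3 3 0 0 0 1; 24 -3 3 0 0 0 1; 30 -3 3 0 0 0 1; 36 -3 3 0 0 0 1; 42 -3 3 0 0 0 1; 48 -3 3 0 0 0 1"

```text
time: 5.43
tool_pos: [0.4619, 0.1146, 0.0976]
ee_rot: [3.141, -0.0, 1.574]
wrist_force: [-1.0, 0.4, -0.2]
width: 0.0003
```

```bash
python3 -c "
from h import *
go(.4625,.15,.097)
s=robot.snapshot('wrist'); save(s,'w4')
"
```

```text
t 5.43 pos [0.4619 0.1146 0.0976] yaw [ 3.141 -0.     1.574] F [-1.   0.4 -0.2] w 0.0003 j [ 0.12 -0.03  1.71  0.    1.46  0.12]
shift [35.4  0.7  0.6] rot [ 0.    -0.     0.003]
```

View pics/w4.png

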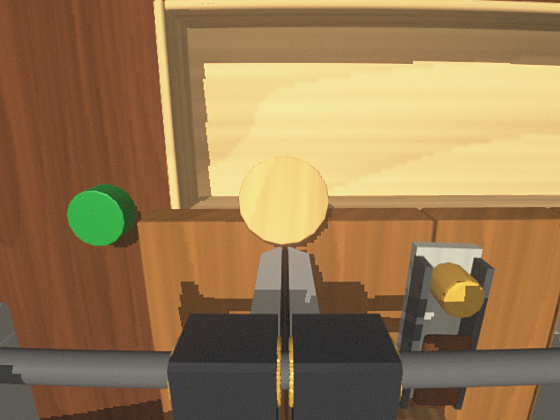

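The disc is centred on the fingers at (284,200) and halfway over the leaf end (row 210). I'll push it off.

carry_out:
  deltas: "5 0 0 0 0 0 1; 10 0 0 0 0 0 1; 15 0 0 0 0 0 1; 20 0 0 0 0 0 1; 25 0 0 0 0 0 1; 30 0 0 0 0 0 1; 34 0 0 0 0 0 1; 34 0 0 0 0 0 1"

```text
time: 6.15
tool_pos: [0.4616, 0.1487, 0.0975]
ee_rot: [-3.142, -0.0, 1.575]
wrist_force: [0.3, 0.1, 0.4]
width: 0.0002
```

```bash
python3 -c "
from h import *
go(.464,-.16,.16)
s=robot.snapshot('wrist'); save(s,'w5')
"
```

```text
t 6.15 pos [0.4616 0.1487 0.0975] yaw [-3.142 -0.     1.575] F [0.3 0.1 0.4] w 0.0002 j [ 0.19 -0.01  1.69  0.    1.46  0.19]
shift [-308.7    1.2  -62.7] rot [-0.    -0.     0.004]
```

View pics/w5.png

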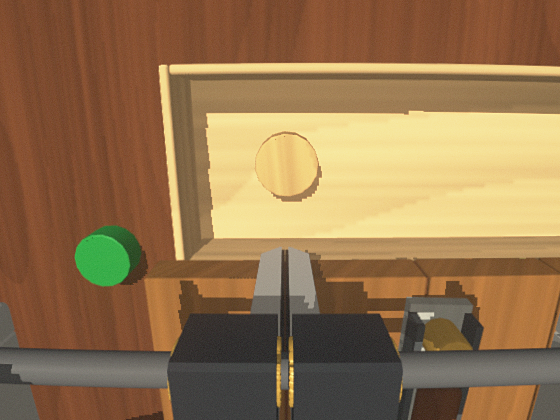

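The leg offcut lies flat in the tray at (287,165). Next I'll rise, go back and come down behind the plank.

carry_out:
  deltas: "0 0 -35 0 0 0 1; -10 0 -70 0 0 0 1; -48 1 -70 0 0 0 1; -87 1 -70 0 0 0 1; -126 1 -70 0 0 0 1; -165 2 -70 0 0 0 1; -204 2 -70 0 0 0 1; -243 2 -70 0 0 0 1"

```text
time: 6.87
tool_pos: [0.464, -0.0971, 0.1677]
ee_rot: [3.141, 0.0, 1.574]
wrist_force: [0.2, -0.2, 1.0]
width: 0.0007
```

```bash
python3 -c "
from h import *
go(.465,-.16,.097)
"
```

```text
t 6.87 pos [ 0.464  -0.0971  0.1677] yaw [3.141 0.    1.574] F [ 0.2 -0.2  1. ] w 0.0007 j [-0.33 -0.07  1.61 -0.    1.61 -0.33]
shift [-62.9   0.7  70.7] rot [0.001 0.    0.003]
```

carry_out:
  deltas: "-30 1 0 0 0 0 1; -56 1 0 0 0 0 1; -61 1 0 0 0 0 1; -61 1 20 0 0 0 1; -61 1 40 0 0 0 1; -61 1 58 0 0 0 1; -61 1 70 0 0 0 1; -61 1 70 0 0 0 1"

```text
time: 7.53
tool_pos: [0.4636, -0.1546, 0.0943]
ee_rot: [-3.136, -0.003, 1.574]
wrist_force: [-0.0, 1.0, -0.9]
width: 0.0004
```

```bash
python3 -c "
from h import *
go(.465,-.08,.097)
s=robot.snapshot('wrist'); save(s,'w6');objs(s)
"
```

```text
t 7.53 pos [ 0.4636 -0.1546  0.0943] yaw [-3.136e+00 -3.000e-03  1.574e+00] F [-0.   1.  -0.9] w 0.0004 j [-0.44  0.01  1.68  0.    1.46 -0.44]
shift [74.6  1.6 -2.5] rot [-0.006 -0.003  0.003]
obj n 7272 ztop 0.1193 ctr [539.2 -45.5] size [31.  37.6] ang 86.3
obj n 7129 ztop 0.1092 ctr [ 466.1 -112.5] size [30.6 54.2] ang 81.1
obj n 9713 ztop 0.1191 ctr [ 551.8 -139.1] size [52.8 52.2] ang 15.6
obj n 1641 ztop 0.1324 ctr [ 462.1 -148.5] size [21.6 20.1] ang 52.8
```

View pics/w6.png

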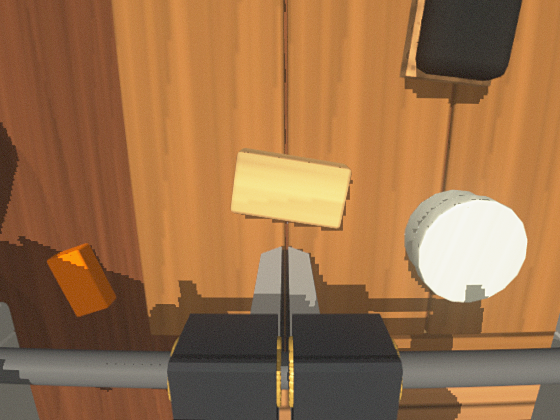

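carry_out:
  deltas: "8 2 -2 0 0 0 1; 16 2 -2 0 0 0 1; 24 2 -2 0 0 0 1; 33 2 -2 0 0 0 1; 42 2 -2 0 0 0 1; 51 2 -2 0 0 0 1; 60 2 -2 0 0 0 1; 70 2 -2 0 0 0 1"

```text
time: 8.25
tool_pos: [0.4674, -0.0851, 0.0996]
ee_rot: [3.141, 0.0, 1.574]
wrist_force: [0.4, -0.5, -0.4]
width: 0.0001
```

```bash
python3 -c "
from h import *
go(.465,-.0,.097)
s=robot.snapshot('wrist'); save(s,'w7');objs(s)
"
```

```text
t 8.25 pos [ 0.4674 -0.0851  0.0996] yaw [3.141 0.    1.574] F [ 0.4 -0.5 -0.4] w 0.0001 j [-0.3  -0.03  1.71  0.    1.47 -0.3 ]
shift [85.1 -2.1  2.6] rot [0.    0.    0.003]
obj n 534 ztop 0.1131 ctr [530.8  34.7] size [12.2  5. ] ang 85.5
obj n 1375 ztop 0.1183 ctr [549.9  33.4] size [31.2 13.4] ang 3.1
obj n 12305 ztop 0.1191 ctr [540.6 -26.6] size [67.9 37.4] ang 84.1
obj n 7675 ztop 0.1215 ctr [465.6 -78.8] size [21.5 20.4] ang 54.4
obj n 2544 ztop 0.1188 ctr [ 550.8 -120.2] size [46.4 16.3] ang 1.6
obj n 987 ztop 0.119 ctr [ 552.6 -158.5] size [14.1 41.8] ang 89.1
```

View pics/w7.png

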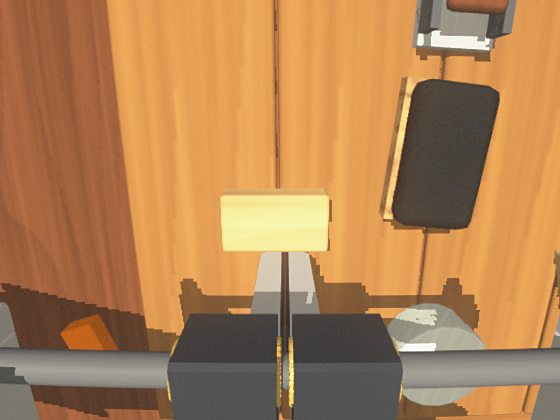

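carry_out:
  deltas: "9 0 2 0 0 0 1; 19 0 2 0 0 0 1; 30 0 2 0 0 0 1; 41 0 2 0 0 0 1; 52 0 2 0 0 0 1; 63 0 2 0 0 0 1; 73 0 2 0 0 0 1; 82 0 2 0 0 0 1"

```text
time: 8.97
tool_pos: [0.4671, -0.0028, 0.0975]
ee_rot: [3.141, -0.0, 1.574]
wrist_force: [0.4, -0.3, 0.2]
width: 0.0005
```

carry_out:
  deltas: "9 0 0 0 0 0 1; 19 0 0 0 0 0 1; 30 0 0 0 0 0 1; 41 0 0 0 0 0 1; 52 0 0 0 0 0 1; 63 0 0 0 0 0 1; 73 0 0 0 0 0 1; 82 0 0 0 0 0 1"

```text
time: 9.63
tool_pos: [0.4669, 0.0791, 0.0975]
ee_rot: [3.142, -0.0, 1.574]
wrist_force: [-0.1, -1.0, 0.3]
width: 0.0004
```

```bash
python3 -c "
from h import *
go(.465,.15,.097)
s=robot.snapshot('wrist'); save(s,'w8')
"
```

```text
t 9.63 pos [0.4669 0.0791 0.0975] yaw [ 3.142 -0.     1.574] F [-0.1 -1.   0.3] w 0.0004 j [ 0.05 -0.04  1.71  0.    1.46  0.04]
shift [70.9 -1.6  0.5] rot [ 0.    -0.     0.003]
```

View pics/w8.png

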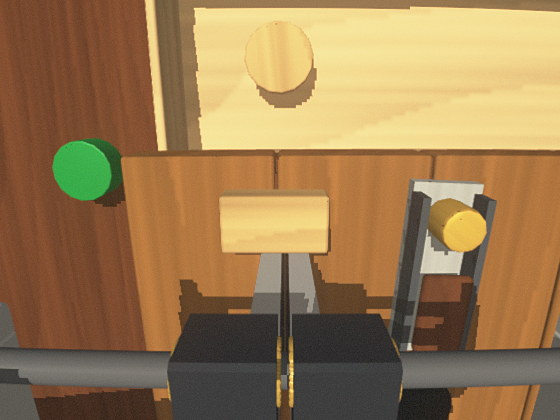

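carry_out:
  deltas: "9 0 0 0 0 0 1; 18 0 0 0 0 0 1; 27 0 0 0 0 0 1; 35 0 0 0 0 0 1; 43 0 0 0 0 0 1; 51 0 0 0 0 0 1; 59 0 0 0 0 0 1; 66 0 0 0 0 0 1"

```text
time: 10.35
tool_pos: [0.4667, 0.1449, 0.0975]
ee_rot: [3.142, -0.0, 1.574]
wrist_force: [0.7, -0.0, -0.3]
width: 0.0002
```

```bash
python3 -c "
from h import *
go(.465,.15,.097)
s=robot.snapshot('wrist'); save(s,'w9')
"
```

```text
t 10.35 pos [0.4667 0.1449 0.0975] yaw [ 3.142 -0.     1.574] F [ 0.7 -0.  -0.3] w 0.0002 j [ 0.18 -0.    1.68  0.    1.46  0.18]
shift [ 5.1 -1.7  0.5] rot [ 0.    -0.     0.003]
```

View pics/w9.png

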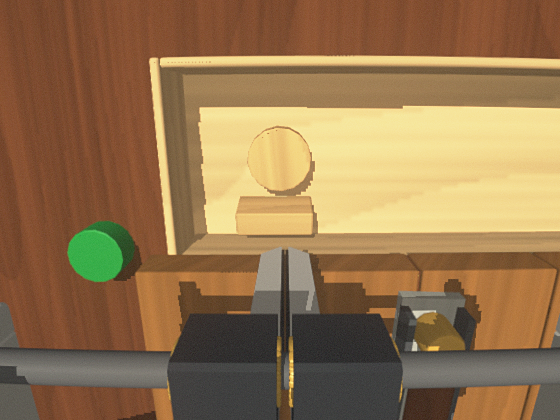

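The plank is in the tray at (275,215), beside the disc. Next is the square.

carry_out:
  deltas: "0 0 -35 0 0 0 1; -8 4 -70 0 0 0 1; -38 22 -75 0 0 0 1; -70 42 -75 0 0 0 1; -102 62 -75 0 0 0 1; -134 82 -75 0 0 0 1; -166 102 -75 0 0 0 1; -198 122 -75 0 0 0 1"

```text
time: 11.07
tool_pos: [0.59, -0.0554, 0.1725]
ee_rot: [3.141, -0.0, 1.574]
wrist_force: [0.9, 0.5, 0.9]
width: 0.0006
```

```bash
python3 -c "
from h import *
go(.649,-.148,.097)
"
```

```text
t 11.07 pos [ 0.59   -0.0554  0.1725] yaw [ 3.141 -0.     1.574] F [0.9 0.5 0.9] w 0.0006 j [-0.19  0.19  1.32  0.    1.63 -0.19]
shift [-92.8  58.7  75.5] rot [ 0.    -0.     0.003]
```

carry_out:
  deltas: "-31 20 0 0 0 0 1; -62 40 0 0 0 0 1; -93 59 0 0 0 0 1; -93 59 20 0 0 0 1; -93 59 40 0 0 0 1; -93 59 60 0 0 0 1; -93 59 74 0 0 0 1; -93 59 74 0 0 0 1"

```text
time: 11.73
tool_pos: [0.6461, -0.146, 0.0934]
ee_rot: [-3.133, -0.003, 1.573]
wrist_force: [-0.1, 0.2, -0.3]
width: 0.0004
```

```bash
python3 -c "
from h import *
go(.648,-.09,.097)
s=robot.snapshot('wrist'); save(s,'w10');objs(s)
"
```

```text
t 11.73 pos [ 0.6461 -0.146   0.0934] yaw [-3.133e+00 -3.000e-03  1.573e+00] F [-0.1  0.2 -0.3] w 0.0004 j [-0.31  0.39  1.23 -0.    1.53 -0.31]
shift [56.   2.  -3.5] rot [-0.008 -0.003  0.003]
obj n 8418 ztop 0.119 ctr [543.3 -40.7] size [40.5 34.1] ang 83.5
obj n 8529 ztop 0.1132 ctr [648.  -94.3] size [42.2 42.3] ang 18.8
obj n 9349 ztop 0.1189 ctr [ 552.4 -139. ] size [52.8 52.2] ang 23.2
obj n 1647 ztop 0.1321 ctr [ 648.  -139.5] size [20.  20.8] ang 36.8
```

View pics/w10.png

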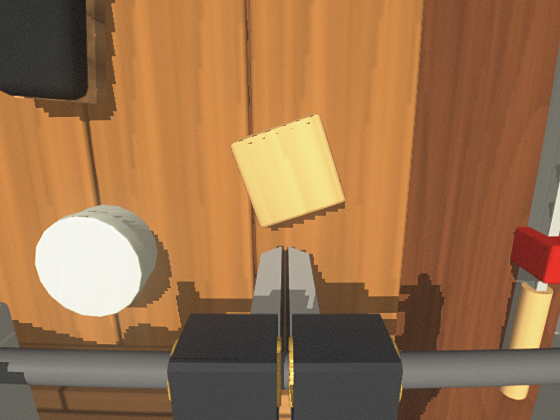

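carry_out:
  deltas: "8 2 -3 0 0 0 1; 16 2 -3 0 0 0 1; 24 2 -3 0 0 0 1; 32 2 -3 0 0 0 1; 40 2 -3 0 0 0 1; 48 2 -3 0 0 0 1; 57 2 -3 0 0 0 1; 66 2 -3 0 0 0 1"

```text
time: 12.45
tool_pos: [0.6503, -0.0794, 0.1016]
ee_rot: [3.141, -0.0, 1.574]
wrist_force: [0.7, -1.2, 0.4]
width: 0.0006
```

```bash
python3 -c "
from h import *
go(.648,-.09,.097)
s=robot.snapshot('wrist'); save(s,'w11')
"
```

```text
t 12.45 pos [ 0.6503 -0.0794  0.1016] yaw [ 3.141 -0.     1.574] F [ 0.7 -1.2  0.4] w 0.0006 j [-0.21  0.36  1.25  0.    1.53 -0.21]
shift [-10.6  -2.3   4.6] rot [ 0.    -0.     0.003]
```

View pics/w11.png

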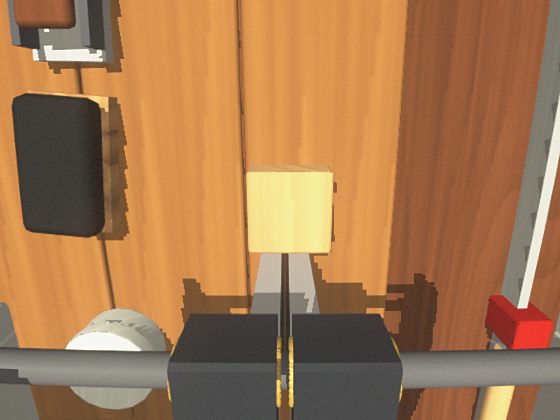

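The square sits flush and centred at (290,210), so I'll keep pushing.

carry_out:
  deltas: "9 0 3 0 0 0 1; 19 0 4 0 0 0 1; 30 0 4 0 0 0 1; 41 0 4 0 0 0 1; 52 0 4 0 0 0 1; 63 0 4 0 0 0 1; 73 0 4 0 0 0 1; 82 0 4 0 0 0 1"

```text
time: 13.17
tool_pos: [0.6501, 0.0029, 0.0976]
ee_rot: [3.141, -0.0, 1.574]
wrist_force: [-0.5, 0.4, 0.3]
width: 0.0004
```

carry_out:
  deltas: "9 0 0 0 0 0 1; 19 0 0 0 0 0 1; 30 0 0 0 0 0 1; 41 0 0 0 0 0 1; 52 0 0 0 0 0 1; 62 0 0 0 0 0 1; 71 0 0 0 0 0 1; 80 0 0 0 0 0 1"

```text
time: 13.83
tool_pos: [0.6499, 0.0825, 0.0975]
ee_rot: [3.142, -0.0, 1.574]
wrist_force: [-0.2, -0.7, 0.3]
width: 0.0002
```

```bash
python3 -c "
from h import *
go(.65,.15,.097)
s=robot.snapshot('wrist'); save(s,'w12')
"
```

```text
t 13.83 pos [0.6499 0.0825 0.0975] yaw [ 3.142 -0.     1.574] F [-0.2 -0.7  0.3] w 0.0002 j [0.04 0.36 1.26 0.   1.52 0.04]
shift [67.5  0.4  0.5] rot [ 0.    -0.     0.003]
```

View pics/w12.png

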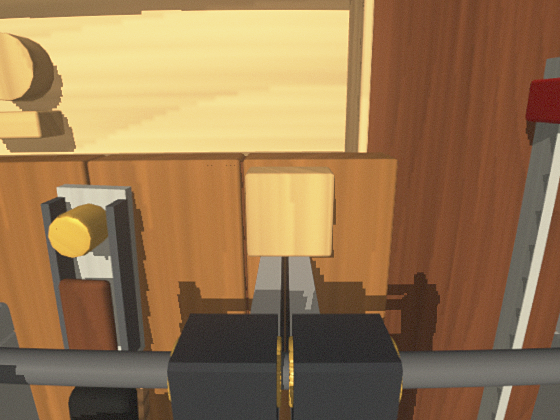

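carry_out:
  deltas: "9 0 0 0 0 0 1; 18 0 0 0 0 0 1; 26 0 0 0 0 0 1; 34 0 0 0 0 0 1; 42 0 0 0 0 0 1; 50 0 0 0 0 0 1; 58 0 0 0 0 0 1; 66 0 0 0 0 0 1"

```text
time: 14.55
tool_pos: [0.6497, 0.1483, 0.0975]
ee_rot: [-3.142, -0.0, 1.574]
wrist_force: [-0.8, 0.3, -0.8]
width: 0.0003
```

```bash
python3 -c "
from h import *
go(.55,.05,.3)
s=robot.snapshot('wrist'); save(s,'w13')
"
```

```text
t 14.55 pos [0.6497 0.1483 0.0975] yaw [-3.142 -0.     1.574] F [-0.8  0.3 -0.8] w 0.0003 j [0.14 0.38 1.23 0.   1.53 0.14]
shift [ -98.  -100.  -202.6] rot [-0.    -0.     0.003]
```

View pics/w13.png

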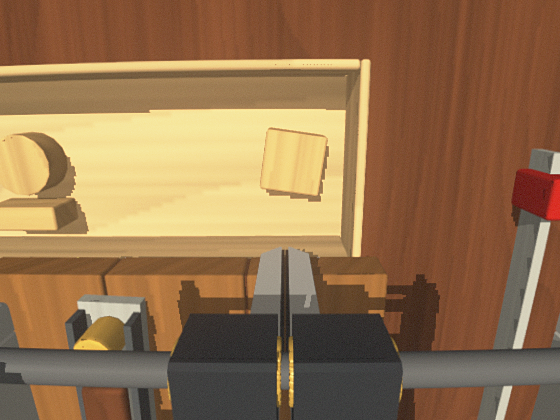

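All three are in the tray, with the square at (295,162). I'll back up and away and then do the final check.

carry_out:
  deltas: "0 0 -30 0 0 0 1; 0 0 -60 0 0 0 1; -15 -15 -90 0 0 0 1; -35 -35 -112 0 0 0 1; -55 -55 -134 0 0 0 1; -75 -75 -156 0 0 0 1; -92 -92 -178 0 0 0 1; -100 -100 -200 0 0 0 1"

```text
time: 15.27
tool_pos: [0.5482, 0.0455, 0.2995]
ee_rot: [3.141, 0.001, 1.572]
wrist_force: [1.4, -0.1, 0.2]
width: 0.0004
```

```bash
python3 -c "
from h import *
s=robot.snapshot('wrist'); save(s,'w14'); W=objs(s)
z=W[...,2]; m=(z>.012)&(z<.056)&(W[...,0]>.405)&(W[...,0]<.685)&(W[...,1]>.147)&(W[...,1]<.238)&(s['range_z']>0)
n,l=cv2.connectedComponents(m.astype(np.uint8),connectivity=4)
for i in range(1,n):
    P=W[l==i]
    if len(P)>40: print('tray',len(P),P.min(0).round(3),P.max(0).round(3))
go(.55,.05,.3)
s=crop('side','s14')
for t in ['sanding_block','wax_tin','plane','square_offcut','plank_offcut','leg_offcut','glue_bottle','screw_jar','mallet','mug']:
    for d in robot.place_of(s,t)[:2]: print(t,round(d['p'],2),c2w(s,d['at']).round(3))
"
```

```text
obj n 1878 ztop 0.1185 ctr [548.7  73.8] size [90.1 36. ] ang 87.9
obj n 403 ztop 0.1232 ctr [549.8 105.7] size [21.1 20.8] ang 71.1
obj n 1002 ztop 0.119 ctr [542.8 -11. ] size [36.7 37.7] ang 85.8
obj n 70 ztop 0.1191 ctr [ 548.6 -131.2] size [38.3  1.2] ang 90.0
tray 1481 [0.632 0.168 0.012] [0.679 0.214 0.032]
tray 1275 [0.442 0.169 0.012] [0.486 0.212 0.033]
tray 644 [0.433 0.147 0.015] [0.487 0.162 0.039]
t 15.32 pos [0.5494 0.0448 0.3053] yaw [3.132e+00 2.000e-03 1.571e+00] F [ 0.8 -1.   3.1] w 0.0004 j [-0.02  0.08  1.18 -0.    1.87 -0.02]
shift [5.2 0.6 5.3] rot [0.01  0.002 0.   ]
crop [205 130] [398 280] 3.87
sanding_block 0.67 [ 0.543 -0.024  0.091]
plane 0.91 [0.545 0.077 0.089]
square_offcut 0.55 [0.655 0.192 0.026]
plank_offcut 0.87 [ 0.299 -0.208 -0.001]
plank_offcut 0.51 [0.544 0.188 0.002]
leg_offcut 0.79 [ 0.322  0.111 -0.001]
leg_offcut 0.51 [0.463 0.194 0.03 ]
glue_bottle 0.87 [ 0.426  0.52  -0.   ]
screw_jar 0.66 [ 0.611  0.472 -0.002]
mallet 0.92 [ 0.419 -0.543 -0.007]
mug 0.62 [ 0.644 -0.45  -0.   ]
mug 0.6 [0.545 0.077 0.089]
```

View pics/w14.png

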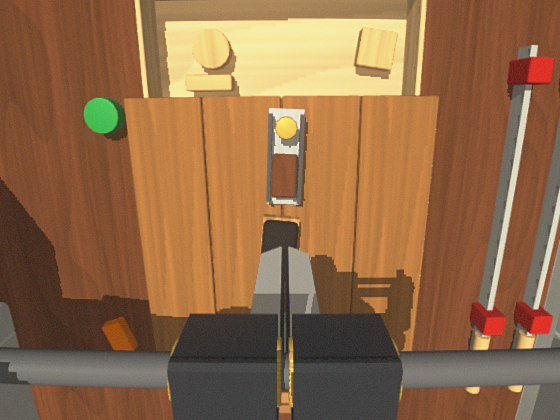

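View pics/s14.png

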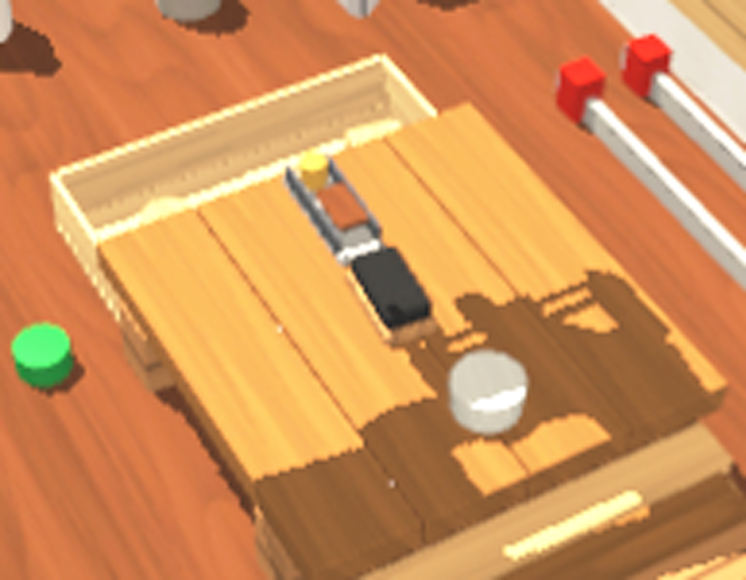

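The wrist view (w14) shows the disc (211,48), plank (209,82) and square (377,48) all in the tray. The plane, sanding block and tin are at the same pixels as before, and the green and orange look-alikes haven't moved. The arm is clear, so I'll hand in.

```bash
python3 -c "
from h import *
print(robot.close_job())"
```

```text
the job is handed in; nothing more can be done
None
```

All three offcuts are in the scrap tray, swept off the +y end of the leaf with closed fingers and never lifted. I pushed the leg end first, then the plank end, then the square block. I handed the job in at about 15.4 s with the arm parked clear at 0.3 m height.

- **Offcuts:** the last depth check put all three inside the tray walls and below its 58 mm rim. The leg end and square block lie flat. The plank end appears to have come to rest on its long edge, next to the leg end with its top about 39 mm above the bench. I left it that way, because the 35 mm gap there left no room for the fingers to tip it flat safely.
- **Everything else:** the plane, sanding block, glue bottle, jar, mallet and mug measured within a few millimetres of where they started. The network missed the wax tin in the last check, but it is at the same pixels in the before and after pictures. The green and orange look-alikes also measured where they were.
- **Forces:** the wrist force readings stayed around 1 N during the pushes. The highest reading, about 3 N, came while the arm was backing away in free air.
- **Disagreement:** in the last side view the network placed its second plank guess at the tray's centre (p = 0.51), which does not match the depth data. I went by the wrist picture and depth instead.

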